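# Twist the stuck reamer off the citrus juicer for washing

## Task

The ribbed white reamer cone is stuck tight on the spindle of the citrus juicer. Grip it and twist it back and forth while pulling gently upwards until it comes off: never pull so hard that the juicer's motor base is lifted out of its dock. Then lower it, still held, into a free part of the metal wash-up tray, set it down standing upright on its wide end and let go; leave the jam jar and the tumbler beside the juicer where they are.

Things in the scene. Friction and masses are not known exactly. Their poses are not given: they have to be found in the camera images.
- reamer_mid (a point): Centre, half-way up, of the juicer's reamer: white ribbed plastic, 62 mm high, about 70 g, round about its z axis (up). From its flat underside (31 mm below this point) up to 36 mm above the underside it is a cylinder of 52 mm diameter; above that it narrows to a point. Any yaw of grip will do, best across the cylinder about 25 mm above the underside (6 mm below this point).
- reamer_bore (a point): Centre of the reamer's underside, mouth of its bore (18 mm wide, 26 mm deep), a tight fit on the spindle: no thread, no stop; free after 20 mm of rise. Pulled straight it holds 30 to 45 N. While it is turned (0.25 to 0.4 N m) friction acts mostly against the turning, and it climbs with a light pull if it rises no more than about 4 mm per rad turned, either way.
- spindle_tip (a point): Top of the juicer's steel spindle, hidden in the reamer at first; z up. With the reamer seated, reamer_mid is 11 mm above it. The spindle stands 20 mm out of a black neck (34 mm diameter, 28 mm high), on which the reamer sits; below is the steel motor base (120 mm diameter, 105 mm high), its top 48 mm below this point. The spindle does not turn.
- juicer (a joint): How far the motor base has been lifted out of its dock, in m: 0 seated, growing upwards. It cannot turn or slide sideways in the dock; only its weight (about 1.6 kg, 16 N) holds it down. It must not be lifted by 6 mm.
- tray_in (a point): Centre of the inner floor of the metal wash-up tray: outside 220 mm along its x and 300 mm along its y, walls 5 mm thick, rim 25 mm above the floor, the floor 5 mm above the counter; fixed. The strainer bowl stands in the half towards the tray's +y; the half towards -y is free.
- strainer_in (a point): Centre of the inner floor of a white strainer bowl (96 mm across the rim, 38 mm high) standing in the wash-up tray, loose.
- jar_mid (a point): Centre of a jam jar, 64 mm diameter, 90 mm high, standing beyond the juicer, loose. Leave it there.
- tumbler_mid (a point): Centre of a drinking glass, 68 mm diameter, 85 mm high, standing on the robot's side of the juicer, loose. Leave it there.
There are look-alikes about, which are no part of the job. What is shaped like the part that bears reamer_mid but purple is not meant.

How it is judged:
By the outcome, as a careful person would: the job done as asked, in the order asked, and still so for the second after the job is handed in, with the robot touching nothing.
It also fails if it takes over 64 s, if anything falls off the work surface, if the arm or the gripper's body presses on something with over 40 N, if the wrist force passes 120 N, or if a joint passes its speed limit or range.

## Robot

A 7-joint arm with a two-finger parallel gripper is mounted at the origin on the work surface. World frame = base frame: x ahead of the robot, y to its left, z up, the work surface at z = 0. Lengths are in m, angles in rad, forces in N, time in s.
With the tool pointing down it reaches from about 0.375 to 0.925 m from the base axis. Payload 3.1 kg.
Tool frame: the origin (TCP) lies midway between the tips of the shut fingers; the grasp point (between the pads) lies 19 mm behind it; x points along the fingers, y is the direction in which the jaws open and shut, and the axes are right-handed (so a half turn about x gives the same grasp; the last joint's range is limited). The gripper opens to 85 mm and grips with 20 to 120 N. Pads are 22 mm wide; open, the fingers measure 114 mm over their backs; the gripper's body (76 mm by 85 mm) begins 54 mm behind the grasp point. The pads swing forward as they close: fully open they stand 13 mm farther back than shut.
Start: joints at [-1.292, 0.383, 0.044, 1.598, -0.018, 1.161, -0.05], TCP at [0.239, 0.604, 0.231] pointing down, gripper open.
Joint ranges: [-2.61, 2.61], [-0.41, 2.15], [-1.48, 1.57], [0, 2.5], [-1.57, 4.71], [0.05, 1.97], [-2.85, 2.85]. Speed limits (rad/s): [2.79, 2.79, 3.14, 3.14, 3.14, 3.14, 3.14].

## Interface

Orientations are given as a rotation vector (axis times angle).
In Python, from workcell import r, imaging gives the robot as it stands.
- The arm moves only by the shell command python3 -m jog 'ROWS' [FORCE]. ROWS is a JSON object of lists of equal length, an entry for each row: "travel": the shift along the tool's x, y, z in mm, a list of three; "yaw": the turn about the tool's x in degrees; "jaw": the closure, from 0 (fully open) to 1 (shut). A call has 1 to 8 rows; each row shifts and turns the commanded pose from where the row before left it, along the tool's axes as they then stand; what a row does not reach is not made up. A row lasts 1/12 s, in which the tool goes at most 41.7 mm and 7.16 degrees, less where a joint would pass 70% of its speed; a pose out of reach is approached as far as the arm can. A call is refused whole if a number of a shift passes 41.7 or a number of a turn 7.16, either way. A call with a gripper value outside its range is refused whole. The fingers move at their own pace and stop on an object; FORCE is the grip in N (left out, the last holds). Time passes only in rows, so rows that do not move let the fingers close. It gives the time, the measured TCP pose, the force and the opening at its end, in the units of the state.
- r.get_state(): the state, without advancing time (a new reading comes with each control period).
- imaging.snapshot(name): name is "side" or "top" or "wrist"; returns a dict with "image" (420x560x3 uint8, red, green, blue), "mtx" (3x3 intrinsics, pixels), "dist_coeffs" ([k1, k2, p1, p2, k3] as OpenCV has them; the pictures are not rectified), "rvec" (rotation vector, rad) and "tvec" (3), from world to camera coordinates, as OpenCV has them. Camera axes: x right, y down, z forward; pixel columns grow to the right and rows downward; lengths in m; the calibration is good to about 2 mm. A picture is of the moment at which its call begins. There is no depth.
- r.close_job(): hands the job in, once; it reports no verdict.
The state is a dict: "clock": time; "joint_positions": joint angles; "joint_velocities": joint speeds; "joint_efforts": joint torques, N m; "tcp_pos": TCP position; "orientation": TCP orientation; "wrist_force": force on the tool from outside, world axes, zero at the start; "ft_torque": the same for the moment, N m; "grip_width": finger opening in m.
Only numpy, scipy, OpenCV 4.12 (cv2) and the standard library are available. Lean on these libraries where they do the work, as an engineer would, in place of code of your own. Each camera call takes 0.05 s, during which the arm holds its last target. There are 200 camera calls.

## Working session

There is one attempt and no reset: what is moved stays moved. The work goes in short steps, Python scripts to look and compute and a shell command to move; the robot and the scene stay as the last step left them, time stands still between calls to the robot, and variables do not carry over. Pictures are saved under pics/ and viewed, on a budget of 10 in all, crops included, one or two more only if the job needs it, and the job is handed in when it is done.

```bash
ls; mkdir -p pics
python3 - <<'E'
from workcell import r, imaging
import cv2,pickle
print(r.get_state())
for n in("side","top"):
    s=imaging.snapshot(n);pickle.dump(s,open(n+'0.pkl','wb'))
    cv2.imwrite(f'pics/{n}0.png',s['image'][:,:,::-1]);print(n,s['mtx'].tolist(),s['rvec'],s['tvec'],s['dist_coeffs'])
E
```

```text
pics
{'clock': 0.0, 'joint_positions': array([-1.29179497,  0.38386439,  0.04380705,  1.59960013, -0.01789821,
        1.16120001, -0.04987542]), 'joint_velocities': array([-0.00074301,  0.00321294, -0.00011783, -0.00022426,  0.00186414,
        0.00043498,  0.00109937]), 'joint_efforts': array([-6.57902456e-05, -4.33457315e+01,  1.02440178e+00, -2.49515980e+01,
        1.05541528e-02,  1.12612860e-02, -1.94165767e-05]), 'tcp_pos': array([0.23880499, 0.60351243, 0.22985564]), 'orientation': array([ 0.29344032,  1.55088599, -0.2976307 ]), 'wrist_force': array([0.4311399 , 0.08607908, 0.12903308]), 'ft_torque': array([-0.0245792 , -0.03954263,  0.019301  ]), 'grip_width': 0.08510129794122402}
side [[425.64150042694587, 0.0, 281.36770028035886], [0.0, 425.64150042694587, 214.3918697331279], [0.0, 0.0, 1.0]] [ 2.10128475 -0.37410324  0.18637603] [-0.5066683   0.21307618  0.98257438] [0.03401127 0.         0.         0.         0.        ]
top [[402.1612321987457, 0.0, 282.672951200353], [0.0, 402.1612321987457, 216.3042946565196], [0.0, 0.0, 1.0]] [ 2.2823768  -1.92247791  0.20180659] [-0.07025288  0.56464612  0.90434449] [-0.12228003  0.          0.          0.          0.        ]
```

View pics/side0.png

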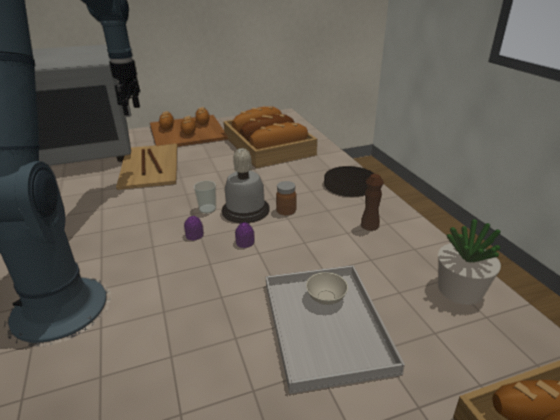

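View pics/top0.png

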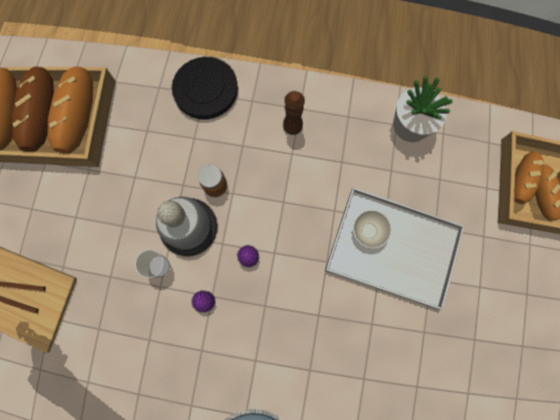

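Candidates: the white reamer on the juicer (side 243,160; top 171,213), the purple look-alikes (side 193,228 and 244,235; top 248,256 and 203,301), and the strainer bowl, also white (side 326,290; top 372,230). I choose the one on the juicer.

```bash
cat > h.py <<'E'
import numpy as np,cv2,pickle
def ray(s,p):
    R=cv2.Rodrigues(np.array(s['rvec'],float))[0];t=np.array(s['tvec'],float).ravel()
    u=cv2.undistortPoints(np.array([[p]],float),s['mtx'],np.array(s['dist_coeffs'],float))[0,0]
    d=R.T@np.array([u[0],u[1],1]);return -R.T@t,d/np.linalg.norm(d)
def plane(s,p,z):
    c,d=ray(s,p);return c+d*(z-c[2])/d[2]
def tri(s1,p1,s2,p2):
    a,d=ray(s1,p1);b,e=ray(s2,p2);k=np.linalg.lstsq(np.c_[d,-e],b-a,rcond=None)[0]
    P,Q=a+k[0]*d,b+k[1]*e;return (P+Q)/2,np.linalg.norm(P-Q)
def proj(s,P):
    return cv2.projectPoints(np.array(P,float).reshape(-1,1,3),np.array(s['rvec'],float),np.array(s['tvec'],float),s['mtx'],np.array(s['dist_coeffs'],float))[0][:,0]
E
python3 - <<'E'
from h import *
S=pickle.load(open('side0.pkl','rb'));T=pickle.load(open('top0.pkl','rb'))
print(tri(S,(243,160.5),T,(171,213)))
for n,p in dict(tl=(357,193),tr=(460,237),br=(440,304),bl=(329,264)).items(): print(n,plane(T,p,.03))
for p in [(267,275),(354,268),(400,371),(292,384)]: print('side',plane(S,p,.03))
for n,p in dict(jar=(217,187),tum=(154,263),bowl=(372,230)).items(): print(n,plane(T,p,.045))
print('dock',plane(T,(187,227),.0))
a=cv2.resize(S['image'][130:230,190:310],None,fx=4,fy=4,interpolation=2);b=cv2.resize(T['image'][160:285,120:240],None,fx=3.2,fy=3.2,interpolation=2)
cv2.imwrite('pics/crop.png',cv2.convertScaleAbs(np.hstack([a[:400,:400],b[:400,:384]]),alpha=1.6)[:,:,::-1])
E
```

```text
(array([0.51332298, 0.25838255, 0.17030736]), np.float64(0.0025631960944359536))
tl [ 0.66444995 -0.14589284  0.03      ]
tr [ 0.59755135 -0.41918246  0.03      ]
br [ 0.42528487 -0.38458077  0.03      ]
bl [ 0.47724746 -0.10250415  0.03      ]
side [ 0.46813186 -0.09498749  0.03      ]
side [ 0.67472033 -0.14501855  0.03      ]
side [ 0.61292371 -0.43817963  0.03      ]
side [ 0.41726153 -0.39565297  0.03      ]
jar [0.61600948 0.19925249 0.045     ]
tum [0.40572645 0.31159874 0.045     ]
bowl [ 0.57443374 -0.19208625  0.045     ]
dock [0.51131463 0.2629577  0.        ]
```

View pics/crop.png

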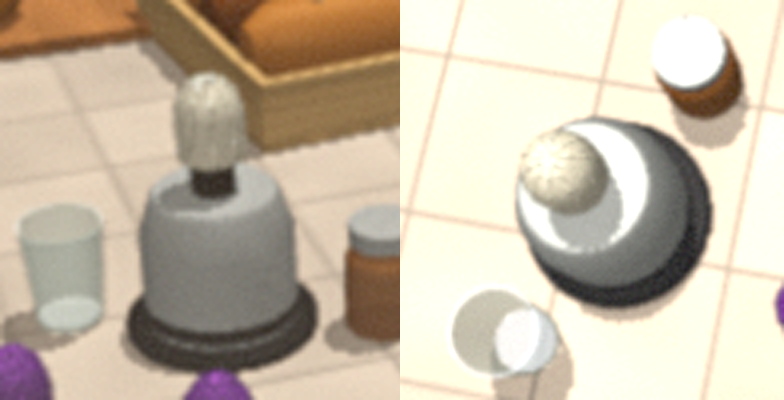

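The crop confirms the choice: ribbed white cone on its black neck, centred at side (242,160) and top (171.5,213.5). The triangulated height of 0.170 fits 0.164 plus a thin dock.

```bash
cat >> h.py <<'E'
def go(target,show=True):
    from workcell import r
    s=r.get_state();R=cv2.Rodrigues(np.array(s['orientation']))[0];tl=R.T@(np.array(target)-s['tcp_pos'])*1e3
    print('t',s['clock'],'tcp',s['tcp_pos'].round(4),'tool mm',tl.round(1),'xax',R[:,0].round(3),'yax',R[:,1].round(3),'F',s['wrist_force'].round(1),'j',s['joint_positions'].round(2),'w',round(s['grip_width'],4))
E
python3 - <<'E'
from h import *
S=pickle.load(open('side0.pkl','rb'));T=pickle.load(open('top0.pkl','rb'))
P,e=tri(S,(242.1,160.3),T,(171.6,213.6));print(P,e)
go((P[0],P[1],.25))
# tray checks: corner mean, and target -y half
c=np.array([[.664,-.146],[.598,-.419],[.425,-.385],[.477,-.103]]);print(c.mean(0))
E
```

```text
[0.51107361 0.25630951 0.17237096] 0.0008207095956636015
t 0.1 tcp [0.2389 0.6036 0.23  ] tool mm [ -19.4 -222.8  380.9] xax [-0.001 -0.002 -1.   ] yax [ 0.368  0.93  -0.002] F [-0.8 -0.1 -0.5] j [-1.29  0.38  0.04  1.6  -0.02  1.16 -0.05] w 0.0854
[ 0.541   -0.26325]
```

```bash
python3 -m jog '{"travel":[[-3,-8,14],[-3,-16,27],[-3,-16,27],[-2,-16,27],[-2,-16,27],[-2,-16,27],[-2,-16,27],[-2,-16,27]],"yaw":[0,0,0,0,0,0,0,0],"jaw":[0,0,0,0,0,0,0,0]}' 60
python3 -m jog '{"travel":[[0,-16,27],[0,-16,27],[0,-16,27],[0,-16,27],[0,-16,27],[0,-16,27],[0,-7,16],[0,0,0]],"yaw":[0,0,0,0,0,0,0,0],"jaw":[0,0,0,0,0,0,0,0]}'
python3 - <<'E'
from h import *
from workcell import imaging
o=[]
for n in("wrist","top","side"):
    s=imaging.snapshot(n);pickle.dump(s,open(n+'1.pkl','wb'))
    print(n,proj(s,[[.511,.2563,.172],[.511,.2563,.203]]).round(1).tolist())
    o.append(cv2.resize(s['image'],(400,300)) )
go((.511,.2563,.143))
cv2.imwrite('pics/v1.png',cv2.convertScaleAbs(np.vstack([np.hstack(o[:2]),np.hstack([o[2],o[2]*0])]),alpha=1.5)[:,:,::-1])
E
```

```text
clock: 0.77
tcp_pos: [0.3851, 0.4151, 0.2504]
orientation: [0.296, 1.55, -0.297]
wrist_force: [0.3, 0.5, -0.2]
grip_width: 0.0854
clock: 1.43
tcp_pos: [0.5151, 0.2491, 0.2505]
orientation: [0.302, 1.547, -0.306]
wrist_force: [0.0, 0.3, 0.6]
grip_width: 0.085
wrist [[287.5, 212.9], [288.5, 230.0]]
top [[171.7, 213.5], [167.8, 210.3]]
side [[241.9, 160.4], [241.2, 150.5]]
t 1.5833 tcp [0.5107 0.2567 0.2501] tool mm [107.1  -0.3   0.5] xax [-0.001  0.    -1.   ] yax [ 0.368  0.93  -0.   ] F [-1.2  0.5 -0.5] j [-0.78  0.22  0.28  1.78 -0.07  1.15  0.72] w 0.0855
```

View pics/v1.png

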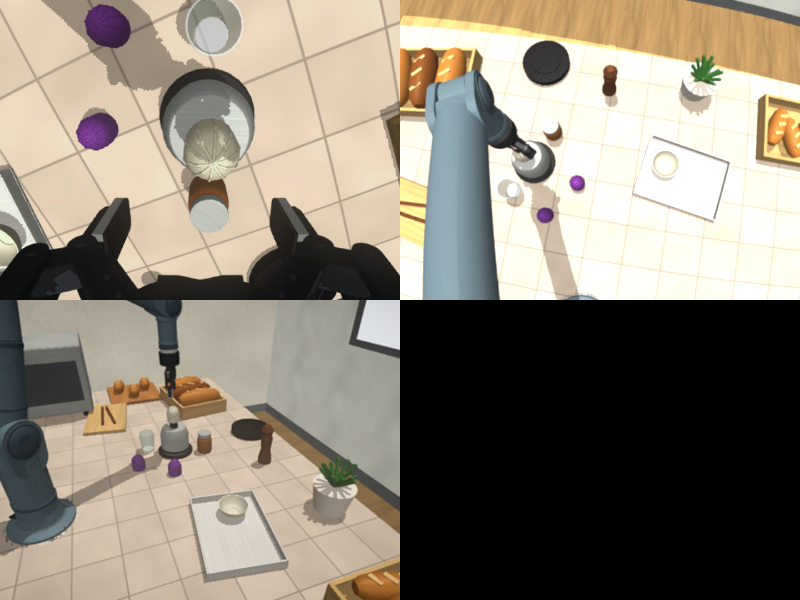

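Wrist view (upper left): reamer centre near (295,210) full-size and tip near (294,232), about 6 px right of the prediction. The grip looks well placed between jar and tumbler. I'll refine it with a mask.

Run:
```python
from h import *
W=pickle.load(open('wrist1.pkl','rb'));S=pickle.load(open('side0.pkl','rb'));T=pickle.load(open('top0.pkl','rb'))
def cen(s,b,nm):
    x0,y0,x1,y1=b;im=s['image'][y0:y1,x0:x1].astype(int);h=im[...,0]-im[...,2]
    m=((h>14)&(h<70)&(im.sum(2)>250)).astype(np.uint8);m=cv2.morphologyEx(m,cv2.MORPH_OPEN,np.ones((3,3)))
    n,l,st,c=cv2.connectedComponentsWithStats(m);k=1+st[1:,4].argmax();print(nm,st[k],c[k]+[x0,y0],st[k][:2]+[x0,y0]+st[k][2:4]/2)
    return c[k]+[x0,y0]
a=cen(W,(240,160,350,260),'w');b=cen(S,(228,144,258,176),'s');c=cen(T,(150,195,188,226),'t')
print(ray(W,a)[0])
for z in(.165,.17): print(plane(W,a,z),plane(S,b,z),plane(T,c,z))
print('tip plane',plane(W,(294,232),.203), plane(W,(294,232),.2))
```

```text
w [  21   21   89   79 4838] [306.08143861 223.47436957] [305.5 220.5]
s [  0   1  22  30 480] [237.83333333 159.61666667] [239. 160.]
t [  0   0  38  31 776] [163.75773196 208.27190722] [169.  210.5]
[0.43946076 0.28072677 0.39223361]
[0.52546776 0.26469349 0.165     ] [0.50475774 0.28131421 0.165     ] [0.52035079 0.27820067 0.165     ]
[0.52357529 0.26504629 0.17      ] [0.50228996 0.27057452 0.17      ] [0.51949282 0.27653144 0.17      ]
tip plane [0.51341813 0.2588537  0.203     ] [0.5145906  0.25850693 0.2       ]
```

```bash
python3 -m jog '{"travel":[[5,1.7,1.3],[15,0,0],[18,0,0],[18,0,0],[18,0,0],[17,0,0],[16,0,0],[0,0,0]],"yaw":[0,0,0,0,0,0,0,0],"jaw":[0,0,0,0,0,0,0,0]}'
python3 - <<'E'
from h import *
from workcell import imaging
o=[]
W=imaging.snapshot("wrist");S=imaging.snapshot("side")
go((.512,.2575,.143))
o=[W['image'][100:420],cv2.resize(S['image'][110:190,200:260],(240,320))]
cv2.imwrite('pics/v2.png',cv2.convertScaleAbs(np.hstack(o),alpha=1.5)[:,:,::-1])
E
```

```text
clock: 2.25
tcp_pos: [0.5091, 0.2584, 0.1391]
orientation: [0.289, 1.557, -0.297]
wrist_force: [-0.6, 0.0, -0.0]
grip_width: 0.0853
t 2.35 tcp [0.5118 0.2591 0.1425] tool mm [-0.5 -1.4  0.7] xax [-0.002 -0.001 -1.   ] yax [ 0.365  0.931 -0.001] F [-0.4  0.2  0.6] j [-0.77  0.34  0.27  1.87 -0.11  0.94  0.75] w 0.0855
```

View pics/v2.png

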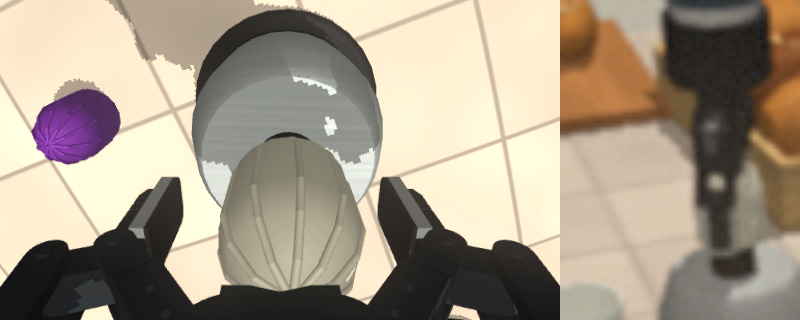

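Seen from the wrist, the pads stand at about columns 183 and 380 (middle 281) and the reamer spans 218–365 (middle 291). It is therefore about 3 mm towards +y of the tool, and the side crop shows the fingers at the cylinder's height. I'll shift and close.

```bash
python3 -m jog '{"travel":[[0,3,0],[0,0,0],[0,0,0],[0,0,0],[0,0,0],[0,0,0],[0,0,0],[0,0,0]],"yaw":[0,0,0,0,0,0,0,0],"jaw":[0,0.1,0.2,0.3,0.4,0.5,0.6,0.7]}' 60
python3 -c "
from h import *;go((.512,.26,.143))
from workcell import r;print(r.get_state()['ft_torque'])"
```

```text
clock: 3.02
tcp_pos: [0.5146, 0.2605, 0.1444]
orientation: [0.296, 1.55, -0.296]
wrist_force: [-1.6, -0.9, 5.8]
grip_width: 0.0515
t 3.0167 tcp [0.5146 0.2605 0.1444] tool mm [ 1.4 -1.4 -2.2] xax [ 0.  0. -1.] yax [0.368 0.93  0.   ] F [-1.6 -0.9  5.8] j [-0.77  0.35  0.27  1.87 -0.11  0.95  0.75] w 0.0515
[-0.35538861  0.44433979  0.01040265]
```

```bash
python3 -m jog '{"travel":[[0,0,0],[0,0,0],[-0.2,0,0],[-0.3,0,0],[-0.3,0,0],[-0.3,0,0],[-0.3,0,0],[-0.3,0,0]],"yaw":[3,6,7,7,7,7,7,7],"jaw":[1,1,1,1,1,1,1,1]}' 70
python3 -c "
from h import *;go((.512,.26,.143))
from workcell import r;print(r.get_state()['ft_torque'])"
```

```text
clock: 3.68
tcp_pos: [0.513, 0.2588, 0.1445]
orientation: [0.983, 1.336, -0.991]
wrist_force: [-2.8, -3.8, 2.0]
grip_width: 0.0507
t 3.6833 tcp [0.513  0.2588 0.1445] tool mm [ 1.5 -0.6 -1.5] xax [-0.003 -0.003 -1.   ] yax [ 0.956  0.294 -0.004] F [-2.8 -3.8  2. ] j [-0.9   0.36  0.43  1.87 -0.18  0.95 -0.09] w 0.0507
[-0.81279449  0.63158837  0.16254989]
```

```bash
python3 -m jog '{"travel":[[-0.2,0,0],[-0.4,0,0],[-0.4,0,0],[-0.4,0,0],[-0.4,0,0],[-0.4,0,0],[-0.4,0,0],[-0.4,0,0]],"yaw":[-4,-7,-7,-7,-7,-7,-7,-7],"jaw":[1,1,1,1,1,1,1,1]}' 70
python3 -c "
from h import *;go((.512,.26,.143))
from workcell import r;print(r.get_state()['ft_torque'])"
python3 -m jog '{"travel":[[-0.2,0,0],[-0.4,0,0],[-0.4,0,0],[-0.4,0,0],[-0.4,0,0],[-0.4,0,0],[-0.4,0,0],[-0.4,0,0]],"yaw":[4,7,7,7,7,7,7,7],"jaw":[1,1,1,1,1,1,1,1]}' 70
python3 -c "
from h import *;go((.512,.26,.143))
from workcell import r,imaging;print(r.get_state()['ft_torque'])
s=imaging.snapshot('side');pickle.dump(s,open('side2.pkl','wb'))"
```

```text
clock: 4.35
tcp_pos: [0.5143, 0.2603, 0.1458]
orientation: [0.264, 1.554, -0.265]
wrist_force: [3.9, 2.3, -10.9]
grip_width: 0.0506
t 4.35 tcp [0.5143 0.2603 0.1458] tool mm [ 2.8 -1.  -2. ] xax [ 0. -0. -1.] yax [ 0.331  0.944 -0.   ] F [  3.9   2.3 -10.9] j [-0.76  0.34  0.26  1.87 -0.11  0.95  0.78] w 0.0506
[ 0.50738151 -0.84199675 -0.13637163]
clock: 5.02
tcp_pos: [0.5125, 0.2589, 0.1479]
orientation: [0.982, 1.336, -0.991]
wrist_force: [0.5, 0.7, -9.2]
grip_width: 0.051
t 5.0167 tcp [0.5125 0.2589 0.1479] tool mm [ 4.9 -0.1 -1.2] xax [-0.004 -0.004 -1.   ] yax [ 0.956  0.294 -0.005] F [ 0.5  0.7 -9.2] j [-0.9   0.35  0.43  1.87 -0.18  0.96 -0.09] w 0.051
[ 0.08468817 -0.04533025  0.13983701]
```

```bash
python3 -m jog '{"travel":[[-0.1,0,0],[-0.3,0,0],[-0.4,0,0],[-0.4,0,0],[-0.4,0,0],[-0.4,0,0],[-0.4,0,0],[-0.4,0,0]],"yaw":[-4,-7,-7,-7,-7,-7,-7,-7],"jaw":[1,1,1,1,1,1,1,1]}' 70
python3 -c "
from h import *;go((.512,.26,.143))
from workcell import r,imaging;print(r.get_state()['ft_torque'])
S=imaging.snapshot('side');A=pickle.load(open('side0.pkl','rb'));B=pickle.load(open('side1.pkl','rb'));W=imaging.snapshot('wrist')
f=lambda s:cv2.resize(s['image'][125:225,215:275],(240,400),interpolation=2)
cv2.imwrite('pics/v3.png',cv2.convertScaleAbs(np.hstack([f(A),f(S),cv2.resize(W['image'][150:420],None,fx=.57,fy=1.4815)]) if 0 else np.hstack([f(A),f(S),cv2.copyMakeBorder(cv2.resize(W['image'][100:420],(308,176)),0,224,0,0,0)]),alpha=1.5)[:,:,::-1])"
```

```text
clock: 5.73
tcp_pos: [0.5141, 0.2602, 0.1509]
orientation: [0.262, 1.555, -0.263]
wrist_force: [4.9, 2.7, -14.2]
grip_width: 0.0506
t 5.7333 tcp [0.5141 0.2602 0.1509] tool mm [ 7.9 -0.9 -1.9] xax [ 0.    -0.001 -1.   ] yax [ 0.329  0.944 -0.001] F [  4.9   2.7 -14.2] j [-0.76  0.34  0.26  1.86 -0.1   0.96  0.78] w 0.0506
[ 0.67576837 -0.85100588 -0.12325051]
```

View pics/v3.png

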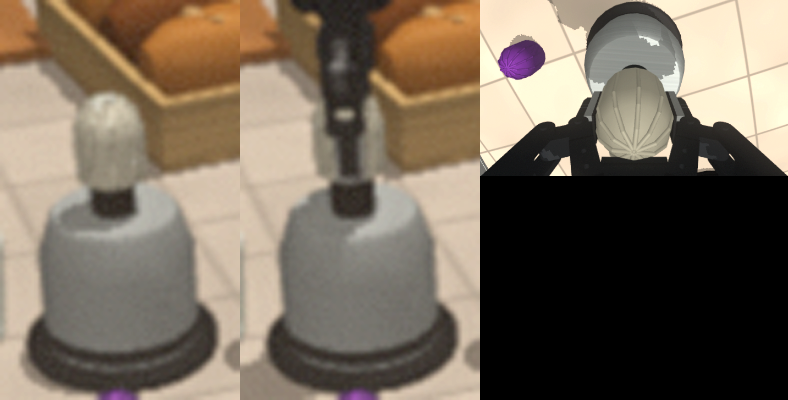

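The side pair (before | now) shows the base unmoved, with its bottom edge at row ~390 in both. The reamer's lower edge has gone from ~188 to ~180 in the crop, about 5 mm up. The pull of 14 N is near the 16 N limit, so I'll ease it.

```bash
python3 -m jog '{"travel":[[0.5,0,0],[0,0,0],[-0.3,0,0],[-0.3,0,0],[-0.4,0,0],[-0.4,0,0],[-0.4,0,0],[-0.3,0,0]],"yaw":[4,7,7,7,7,7,7,7],"jaw":[1,1,1,1,1,1,1,1]}' 70
python3 -m jog '{"travel":[[0.1,0,0],[-0.1,0,0],[-0.3,0,0],[-0.3,0,0],[-0.3,0,0],[-0.4,0,0],[-0.4,0,0],[-0.3,0,0]],"yaw":[-4,-7,-7,-7,-7,-7,-7,-7],"jaw":[1,1,1,1,1,1,1,1]}' 70
```

```text
clock: 6.5
tcp_pos: [0.5126, 0.2589, 0.1536]
orientation: [0.984, 1.336, -0.992]
wrist_force: [0.3, -0.7, -9.7]
grip_width: 0.0508
clock: 7.17
tcp_pos: [0.5142, 0.2604, 0.1563]
orientation: [0.266, 1.554, -0.266]
wrist_force: [2.5, 0.9, -9.5]
grip_width: 0.0512
```

```bash
python3 -m jog '{"travel":[[0,0,0],[-0.2,0,0],[-0.4,0,0],[-0.4,0,0],[-0.4,0,0],[-0.4,0,0],[-0.4,0,0],[-0.3,0,0]],"yaw":[4,7,7,7,7,7,7,7],"jaw":[1,1,1,1,1,1,1,1]}' 70
python3 -m jog '{"travel":[[0,0,0],[-0.2,0,0],[-0.3,0,0],[-0.4,0,0],[-0.4,0,0],[-0.4,0,0],[-0.4,0,0],[-0.3,0,0]],"yaw":[-4,-7,-7,-7,-7,-7,-7,-7],"jaw":[1,1,1,1,1,1,1,1]}' 70
python3 -m jog '{"travel":[[0,0,0],[-0.2,0,0],[-0.4,0,0],[-0.4,0,0],[-0.4,0,0],[-0.4,0,0],[-0.4,0,0],[-0.3,0,0]],"yaw":[4,7,7,7,7,7,7,7],"jaw":[1,1,1,1,1,1,1,1]}' 70
```

```text
clock: 7.83
tcp_pos: [0.5127, 0.2589, 0.1588]
orientation: [0.984, 1.336, -0.993]
wrist_force: [-0.5, -1.7, -6.0]
grip_width: 0.0507
clock: 8.5
tcp_pos: [0.5144, 0.2605, 0.1623]
orientation: [0.265, 1.554, -0.266]
wrist_force: [0.5, -0.2, -1.5]
grip_width: 0.0512
clock: 9.17
tcp_pos: [0.5146, 0.2612, 0.166]
orientation: [0.989, 1.335, -0.987]
wrist_force: [0.1, 0.5, -0.6]
grip_width: 0.0509
```

Free: the wrist reads only about the reamer's weight after a 22 mm rise. Lifting clear and checking.

```bash
python3 -m jog '{"travel":[[-2,0,0],[-5,0,0],[-10,0,0],[-15,0,0],[-18,0,0],[-18,0,0],[-15,0,0],[0,0,0]],"yaw":[0,0,0,0,0,0,0,0],"jaw":[1,1,1,1,1,1,1,1]}' 70
python3 -c "
from h import *
from workcell import r,imaging
S=imaging.snapshot('side')
go((.525,-.336,.25))
cv2.imwrite('pics/v4.png',cv2.convertScaleAbs(cv2.resize(S['image'][90:290,160:420],None,fx=3,fy=3),alpha=1.5)[:,:,::-1])"
```

```text
clock: 9.83
tcp_pos: [0.5171, 0.2619, 0.253]
orientation: [0.989, 1.335, -0.974]
wrist_force: [0.3, -0.1, 0.2]
grip_width: 0.0505
t 9.8833 tcp [0.5161 0.2615 0.2509] tool mm [  -1.2 -170.8  572.6] xax [ 0.005  0.004 -1.   ] yax [0.954 0.3   0.006] F [-0.6 -0.2 -0.4] j [-0.92  0.24  0.44  1.78 -0.11  1.15 -0.14] w 0.0507
```

View pics/v4.png

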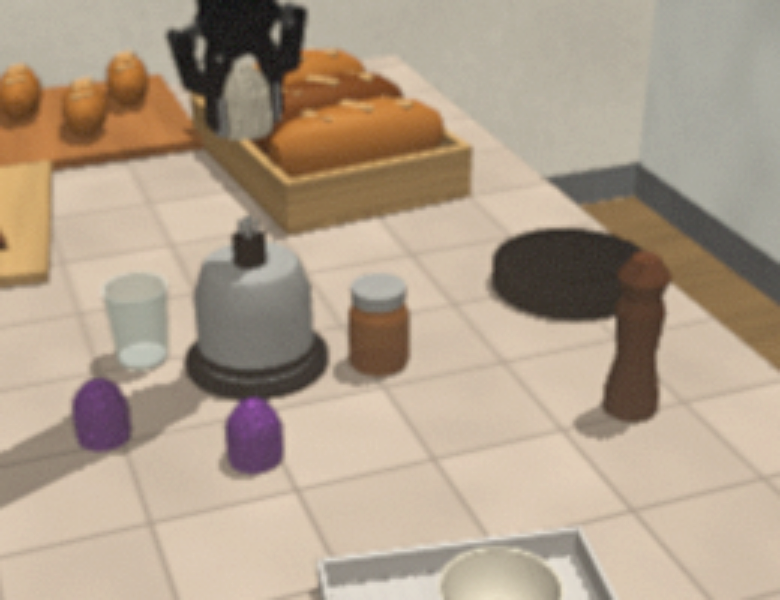

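The reamer is held upright with the bare spindle below it at (248,228), and the jar, tumbler and base are in place. Carrying it to the tray's free half.

```bash
python3 -m jog '{"travel":[[0,-3,10],[0,-6,20],[0,-8.4,28],[0,-8.4,28],[0,-8.4,28],[0,-8.4,28],[0,-8.4,28],[0,-8.4,28]],"yaw":[0,0,0,0,0,0,0,0],"jaw":[1,1,1,1,1,1,1,1]}' 70
python3 -m jog '{"travel":[[0,-8.4,28],[0,-8.4,28],[0,-8.4,28],[0,-8.4,28],[0,-8.4,28],[0,-8.4,28],[0,-8.4,28],[0,-8.4,28]],"yaw":[0,0,0,0,0,0,0,0],"jaw":[1,1,1,1,1,1,1,1]}'
python3 -m jog '{"travel":[[0,-8.4,28],[0,-8.4,28],[0,-8.4,28],[0,-8.4,28],[0,-6,20],[0,-3.6,12],[0,-1,6],[0,0,0]],"yaw":[0,0,0,0,0,0,0,0],"jaw":[1,1,1,1,1,1,1,1]}'
python3 -c "
from h import *
go((.525,-.336,.03))"
```

```text
clock: 10.55
tcp_pos: [0.5152, 0.0515, 0.2463]
orientation: [0.981, 1.34, -0.985]
wrist_force: [-0.2, -0.1, -0.3]
grip_width: 0.051
clock: 11.22
tcp_pos: [0.5178, -0.1816, 0.2463]
orientation: [0.982, 1.341, -0.984]
wrist_force: [1.0, 0.3, -0.0]
grip_width: 0.0509
clock: 11.88
tcp_pos: [0.5213, -0.3373, 0.2469]
orientation: [0.984, 1.339, -0.985]
wrist_force: [-0.0, 0.1, -0.2]
grip_width: 0.051
t 11.8833 tcp [ 0.5213 -0.3373  0.2469] tool mm [216.9   4.3   0. ] xax [-0.002  0.    -1.   ] yax [ 0.955  0.297 -0.002] F [-0.   0.1 -0.2] j [-0.1   0.39  0.78  1.68 -0.29  1.19  1.05] w 0.051
```

```bash
python3 -m jog '{"travel":[[10,2,0],[22,2,0],[32,0,0],[36,0,0],[36,0,0],[32,0,0],[18,0,0],[8,0,0]],"yaw":[0,0,0,0,0,0,0,0],"jaw":[1,1,1,1,1,1,1,1]}'
python3 -c "
from h import *
from workcell import imaging
S=imaging.snapshot('side');T=imaging.snapshot('top');W=imaging.snapshot('wrist')
go((.525,-.336,.03))
cv2.imwrite('pics/v5.png',cv2.convertScaleAbs(np.hstack([cv2.resize(S['image'][210:400,240:430],(400,400)),cv2.resize(T['image'][180:320,320:470],(400,400))]),alpha=1.3)[:,:,::-1])"
```

```text
clock: 12.55
tcp_pos: [0.5245, -0.3297, 0.0488]
orientation: [0.981, 1.348, -0.98]
wrist_force: [-0.3, -0.2, -1.2]
grip_width: 0.0509
t 12.7 tcp [ 0.5269 -0.3334  0.0534] tool mm [23.4 -2.6  2. ] xax [-0.001  0.001 -1.   ] yax [ 0.954  0.301 -0.   ] F [ 0.3 -0.7  0.1] j [ 0.    0.63  0.64  1.81 -0.48  0.87  1.18] w 0.0512
```

View pics/v5.png

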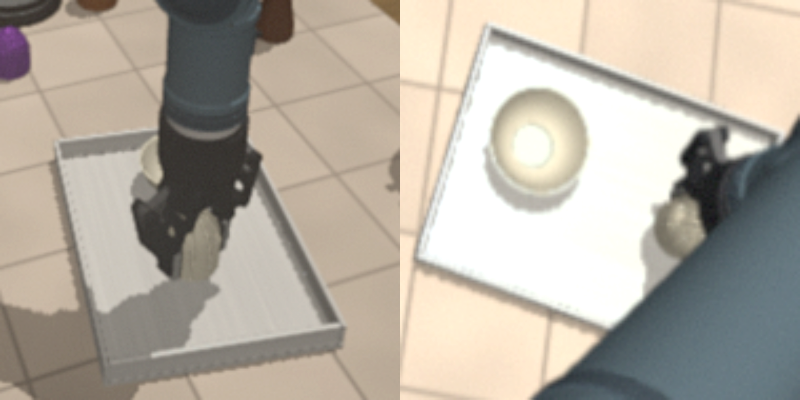

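Both views show the reamer over the free half, clear of the walls and of the bowl. Lowering until it touches.

```bash
python3 -m jog '{"travel":[[4,0,0],[8,0,0],[8,0,0],[7,0,0],[4,0,0],[2,0,0],[1,0,0],[0,0,0]],"yaw":[0,0,0,0,0,0,0,0],"jaw":[1,1,1,1,1,1,1,1]}'
python3 -m jog '{"travel":[[1,0,0],[1,0,0],[1,0,0],[1,0,0],[1,0,0],[0,0,0]],"yaw":[0,0,0,0,0,0],"jaw":[1,1,1,1,1,1]}'
```

```text
clock: 13.37
tcp_pos: [0.5262, -0.335, 0.0195]
orientation: [0.982, 1.338, -0.983]
wrist_force: [-0.4, 0.3, -0.6]
grip_width: 0.051
clock: 13.87
tcp_pos: [0.5262, -0.3348, 0.0146]
orientation: [0.982, 1.338, -0.982]
wrist_force: [-0.6, 0.3, -0.4]
grip_width: 0.0504
```

```bash
python3 -m jog '{"travel":[[0.7,0,0],[0.7,0,0],[0.6,0,0],[0,0,0]],"yaw":[0,0,0,0],"jaw":[1,1,1,1]}'
python3 -m jog '{"travel":[[0.5,0,0],[0.5,0,0],[0,0,0]],"yaw":[0,0,0],"jaw":[1,1,1]}'
```

```text
clock: 14.2
tcp_pos: [0.5263, -0.3349, 0.0126]
orientation: [0.982, 1.338, -0.983]
wrist_force: [0.0, 0.6, -0.9]
grip_width: 0.0511
clock: 14.45
tcp_pos: [0.5263, -0.3349, 0.0117]
orientation: [0.982, 1.338, -0.982]
wrist_force: [0.0, -0.4, -0.7]
grip_width: 0.0506
```

```bash
python3 -m jog '{"travel":[[0.5,0,0],[0.5,0,0],[0,0,0]],"yaw":[0,0,0],"jaw":[1,1,1]}'
python3 -m jog '{"travel":[[0.5,0,0],[0.5,0,0],[0,0,0]],"yaw":[0,0,0],"jaw":[1,1,1]}'
python3 -m jog '{"travel":[[0.5,0,0],[0,0,0]],"yaw":[0,0],"jaw":[1,1]}'
```

```text
clock: 14.7
tcp_pos: [0.5263, -0.3349, 0.0107]
orientation: [0.982, 1.338, -0.983]
wrist_force: [0.0, -1.2, -0.3]
grip_width: 0.0509
clock: 14.95
tcp_pos: [0.5263, -0.3348, 0.0096]
orientation: [0.982, 1.338, -0.982]
wrist_force: [0.3, 0.8, -0.5]
grip_width: 0.0503
clock: 15.12
tcp_pos: [0.5263, -0.3349, 0.0092]
orientation: [0.982, 1.338, -0.983]
wrist_force: [-0.3, 0.3, -1.1]
grip_width: 0.0511
```

```bash
python3 -m jog '{"travel":[[0.5,0,0],[0.5,0,0],[0,0,0]],"yaw":[0,0,0],"jaw":[1,1,1]}'
python3 -m jog '{"travel":[[0.5,0,0],[0.5,0,0],[0,0,0]],"yaw":[0,0,0],"jaw":[1,1,1]}'
python3 -c "
from h import *
from workcell import imaging
S=imaging.snapshot('side');W=imaging.snapshot('wrist')
cv2.imwrite('pics/v6.png',cv2.convertScaleAbs(np.hstack([cv2.resize(S['image'][270:370,290:390],(400,400),interpolation=2),cv2.resize(W['image'][100:],(400,400))]),alpha=1.3)[:,:,::-1])"
```

```text
clock: 15.37
tcp_pos: [0.5262, -0.3349, 0.0081]
orientation: [0.982, 1.338, -0.983]
wrist_force: [0.2, -0.0, -0.7]
grip_width: 0.0506
clock: 15.62
tcp_pos: [0.5263, -0.3348, 0.0071]
orientation: [0.982, 1.338, -0.982]
wrist_force: [0.3, 0.0, -0.5]
grip_width: 0.0508
```

View pics/v6.png

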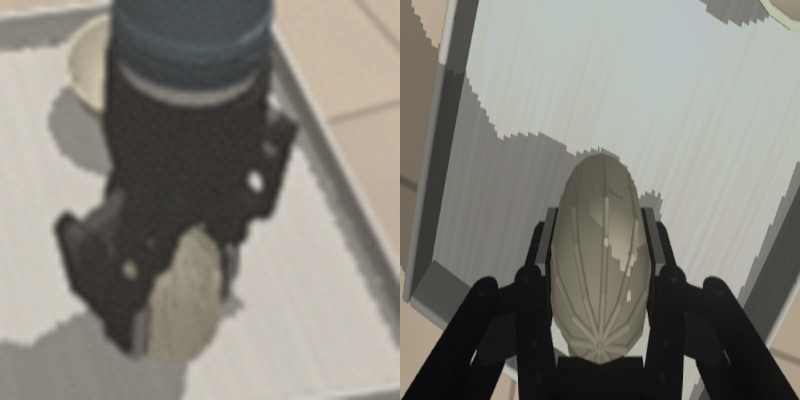

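The reamer is upright in the pads, and its underside looks only millimetres off the floor. No contact force yet, so I'll continue in small steps.

```bash
python3 -m jog '{"travel":[[0.5,0,0],[0.5,0,0],[0,0,0]],"yaw":[0,0,0],"jaw":[1,1,1]}'
python3 -m jog '{"travel":[[0.5,0,0],[0.5,0,0],[0,0,0]],"yaw":[0,0,0],"jaw":[1,1,1]}'
```

```text
clock: 15.97
tcp_pos: [0.5263, -0.3349, 0.0061]
orientation: [0.982, 1.338, -0.983]
wrist_force: [0.2, 0.2, -0.4]
grip_width: 0.0508
clock: 16.22
tcp_pos: [0.5263, -0.3349, 0.0051]
orientation: [0.982, 1.338, -0.983]
wrist_force: [-1.1, 0.0, -0.8]
grip_width: 0.0507
```

```bash
python3 -m jog '{"travel":[[0.5,0,0],[0.5,0,0],[0,0,0]],"yaw":[0,0,0],"jaw":[1,1,1]}'
python3 -m jog '{"travel":[[0.5,0,0],[0,0,0]],"yaw":[0,0],"jaw":[1,1]}'
python3 -m jog '{"travel":[[0.5,0,0],[0,0,0]],"yaw":[0,0],"jaw":[1,1]}'
```

```text
clock: 16.47
tcp_pos: [0.5264, -0.335, 0.0046]
orientation: [0.983, 1.338, -0.982]
wrist_force: [-0.2, 1.2, 1.8]
grip_width: 0.0508
clock: 16.63
tcp_pos: [0.5264, -0.335, 0.0046]
orientation: [0.983, 1.338, -0.982]
wrist_force: [-1.2, 2.4, 5.8]
grip_width: 0.051
clock: 16.8
tcp_pos: [0.5264, -0.335, 0.0046]
orientation: [0.983, 1.338, -0.982]
wrist_force: [-2.7, 2.5, 8.0]
grip_width: 0.0508
```

Contact at TCP z 0.0046, consistent with a dock about 12 mm high. Relieving the push and opening gently.

```bash
python3 -m jog '{"travel":[[-0.5,0,0],[-0.5,0,0],[0,0,0],[0,0,0],[0,0,0],[0,0,0],[0,0,0],[0,0,0]],"yaw":[0,0,0,0,0,0,0,0],"jaw":[1,1,0.45,0.35,0.28,0.2,0.12,0.05]}' 20
python3 -m jog '{"travel":[[0,0,0],[0,0,0],[-3,0,0],[-8,0,0],[-15,0,0],[-20,0,0],[-25,0,0],[-25,0,0]],"yaw":[0,0,0,0,0,0,0,0],"jaw":[0,0,0,0,0,0,0,0]}'
python3 -m jog '{"travel":[[-25,0,0],[-25,0,0],[-25,0,0],[-20,0,0],[-10,0,0],[0,0,0],[0,0,0],[0,0,0]],"yaw":[0,0,0,0,0,0,0,0],"jaw":[0,0,0,0,0,0,0,0]}'
python3 -c "
from h import *
from workcell import imaging
S=imaging.snapshot('side');W=imaging.snapshot('wrist');go((.525,-.336,.2))
cv2.imwrite('pics/v7.png',cv2.convertScaleAbs(np.hstack([cv2.resize(S['image'][130:400,170:430],(400,415)),cv2.resize(W['image'],(400,415))]),alpha=1.4)[:,:,::-1])"
```

```text
clock: 17.47
tcp_pos: [0.5263, -0.3349, 0.004]
orientation: [0.982, 1.338, -0.983]
wrist_force: [0.2, 0.6, 0.8]
grip_width: 0.081
clock: 18.13
tcp_pos: [0.5262, -0.3351, 0.1024]
orientation: [0.983, 1.337, -0.983]
wrist_force: [0.4, -0.4, 0.1]
grip_width: 0.0855
clock: 18.8
tcp_pos: [0.5256, -0.3341, 0.204]
orientation: [0.983, 1.34, -0.983]
wrist_force: [-0.4, 0.4, 0.4]
grip_width: 0.0851
t 18.9 tcp [ 0.5254 -0.3341  0.2034] tool mm [ 3.4 -0.9  1.8] xax [-0.003  0.002 -1.   ] yax [ 0.954  0.299 -0.002] F [-0.2  0.4  0.8] j [-0.09  0.44  0.76  1.72 -0.33  1.12  1.07] w 0.0855
```

View pics/v7.png

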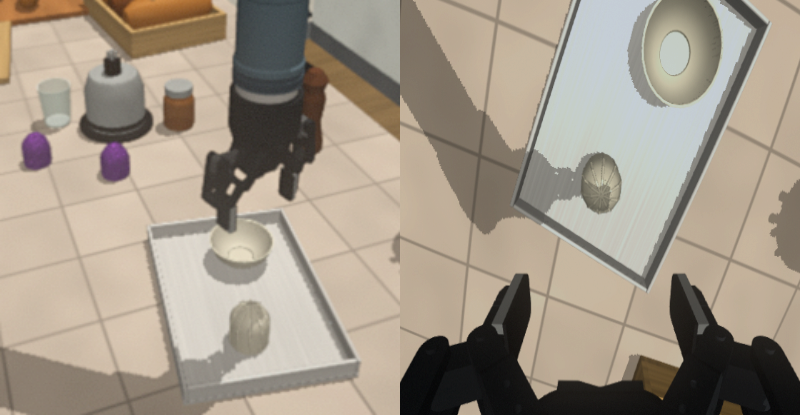

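The reamer stands upright in the free half (side crop 250,328; wrist 601,185). The bowl, jar, tumbler and base are undisturbed, and the gripper is clear.

```bash
python3 -c "
from workcell import r;print(r.close_job())"
```

```text
the job is handed in; nothing more can be done
None
```

The reamer is off the spindle and standing upright on its wide end in the free half of the wash-up tray, and I have handed the job in at about 19 s.

- **Removal:** I gripped the cylinder at 60–70 N and twisted it back and forth about 50° for eight swings, rising about 3 mm per rad or less. The readings between swings peaked at a 14 N pull, against the base's 16 N weight. A side picture taken part-way showed the motor base still seated. The reamer came free after about 22 mm of rise.
- **Placing:** I lowered it until it touched the tray floor, with a push of about 8 N. I then eased off, opened the gripper and withdrew upwards.
- **Last checks:** The final side and wrist pictures show the reamer upright and clear of the bowl and tray walls. The jar, tumbler, strainer bowl and juicer base look unmoved, and the robot is touching nothing.
- **Disagreements:**
  - My first camera estimate of the reamer was 3–4 mm off sideways, and I corrected it from the wrist view before gripping.
  - A colour-mask measurement failed and I did not use it.
  - Floor contact came about 5 mm lower than my first height estimate, so I lowered in 0.5 mm steps until the force showed it.

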